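# Hazelnuts into the bowl, then clamp the bowl

## Task

Pour all five hazelnuts from the small ramekin into the bowl that stands in the bench clamp, and set the ramekin back down upright on the worktop. Then pump the clamp's trigger again and again, never pushing the jaw or its pad yourself, until the sprung pad has pushed the bowl against the far jaw and grips it there: the pad's springs pressed in by about a third of their travel, never much more than half, or the bowl cracks. Finish while still holding the trigger squeezed, so that the bowl stays gripped for the cook who will pound the nuts; leave the other things on the table where they are.

Things in the scene. Friction and masses are not known exactly. Their poses are not given: they have to be found in the camera images.
- clamp: bench clamp, fixed: wooden board 410 x 115 x 15 mm (the bowl stands on it, 15 mm up), black upright handle and trigger at one end, fixed far jaw (90 mm high, x 170 to 205 mm) at the other. Origin: centre of the board's underside; x from handle end to far jaw, z up. The far jaw's rubber pads form a shallow V: a seated bowl has its centre at about x = 120 mm. Nothing is higher than 160 mm
- handle_grip (a point): middle of the bowl-side face of the rigid handle: black bar 10 mm thick along clamp x, 28 mm wide, 86 to 158 mm above the worktop; the point is 125 mm up at clamp x = -115 mm. Handle and trigger are squeezed together along clamp x by fingers reaching down, one on this face, one on the trigger's outer face. The handle never moves: centre the fingers near it
- trigger_grip (a point): middle of the outer face (away from the bowl) of the trigger: dark steel paddle 6 mm thick, 26 mm wide, top 158 mm above the worktop, hinged on a pin 16 mm above the worktop; the point is 125 mm up, 39 mm from handle_grip at rest, 17 mm fully squeezed
- trigger (a joint): trigger angle: 0 released (sprung back with 2 to 4 N at the grip), 0.20 rad fully squeezed (22 mm at the grip). Squeezing drives the jaw towards the bowl 0.43 mm per mm at the grip, after up to 3.3 mm of jaw travel lost until the pawl meets a tooth; on release the jaw stays. Teeth every 3.3 mm: a full stroke gains about 6.6 mm (the first up to 10). Takes up to about 15 N at the grip
- jaw (a joint): travel of the ratchet bar and jaw towards the bowl, m (0 to 0.075). It starts between 0 and 0.014 and stays where it is left (friction 14 N)
- pad (a joint): how far the pad's springs are pressed in, m: 0 free, 0.014 bottomed, 1200 N/m. Pushing the loose bowl along takes 1 to 2 mm; once the bowl meets the far jaw the value climbs as fast as the jaw moves
- pad_face (a point): centre of the front face of the sprung pad: an upright rubber-faced plate 70 mm wide, 42 mm high, on two pins in front of the steel jaw plate; it moves along the clamp's x
- ratchet_bar: the moving jaw: steel plate 75 mm wide and 50 mm high on a toothed bar that runs back through the handle's foot 60 mm above the worktop; carries the pad. Origin on the bar's axis in the jaw plate; clamp axes
- sprung_pad: the sprung pad itself (see pad_face); origin in the middle of its back face
- trigger_lever: the trigger (see trigger_grip); origin on its hinge pin
- bowl_1: white bowl with a sprinkling of small marks, 130 mm wide at the rim, 55 mm high, open and hollow (walls about 4 mm), loose, standing on the clamp's board between pad and far jaw. Origin: centre of its underside, z up; rim 70 mm above the worktop
- ramekin_1: small cream ramekin, 61 mm across the rim, 52 mm across the foot, 37 mm high, walls 4 to 5 mm, loose, to the robot's left of the clamp, holding the five nuts. Origin: centre of its underside, z up; can be gripped from outside across the rim
- nut_1: brown hazelnut, 17 mm across and 18 mm long, 12 g, at first in the ramekin. Origin at its centre
- nut_2: brown hazelnut, 17 mm across and 18 mm long, 12 g, at first in the ramekin. Origin at its centre
- nut_3: brown hazelnut, 17 mm across and 18 mm long, 12 g, at first in the ramekin. Origin at its centre
- nut_4: brown hazelnut, 17 mm across and 18 mm long, 12 g, at first in the ramekin. Origin at its centre
- nut_5: brown hazelnut, 17 mm across and 18 mm long, 12 g, at first in the ramekin. Origin at its centre
- mill_2: bystander: small shaker, 44 mm across, 90 mm high, behind the clamp; origin at its foot
- garlic_1: bystander: garlic bulb, 50 mm; origin at its foot
- kitchen_timer: bystander: round kitchen timer, 66 mm across, 48 mm high; origin at its foot
Things that resemble listed ones, but are neither listed nor needed, are in the scene too. Leave any brown, pink or purple look-alike of the ramekin_1 alone.

How it is judged:
By the outcome, as a careful person would: the job done as asked, in the order asked, and still so for the second after the job is handed in, while the arm keeps its last pose, push and grip.
It also fails if it takes over 72 s, if anything falls off the work surface, if the arm or the gripper's body presses on something with over 40 N, if the wrist force passes 120 N, or if a joint passes its speed limit or range.

## Robot

A 6-joint arm with a two-finger parallel gripper is mounted at the origin on a cart in front of the work surface, level with it; the furniture and walls round the work are solid. World frame = base frame: x ahead of the robot, y to its left, z up, the work surface at z = 0. Lengths are in mm, angles in rad, forces in N, time in s.
With the tool pointing down it reaches from about 350 to 775 mm from the base axis. Payload 7.3 kg.
Tool frame: the origin (TCP) lies on the centre line of the jaws, within the pads' length; the fingertips stand 17 mm ahead of it and the grasp point (between the pads) lies 2 mm behind it; z points along the fingers, y is the line along which they close (so a half turn about z gives the same grasp; the last joint's range is limited). The gripper opens to 92 mm and grips with 3 to 60 N. Pads are 19 mm wide; open, the fingers measure 130 mm over their backs; the gripper's body (75 mm by 190 mm) begins 47 mm behind the grasp point.
Start: joints at [-1.439, 0.342, 1.524, -0, 1.275, -0.146], TCP at [143.998, -504.884, 243.741] pointing down, gripper open.
Joint ranges: [-2.53, 2.53], [-0.77, 2.02], [0.04, 2.7], [-1, 4.14], [0.28, 2.66], [-3.11, 3.11]. Speed limits (rad/s): [2.57, 2.57, 3.14, 3.14, 3.14, 3.14].

## Interface

Orientations are given as [roll, pitch, yaw] about the fixed x, y, z axes, in that order (R = Rz(yaw) Ry(pitch) Rx(roll)).
In Python, from plant import bot gives the robot as it stands. The module is installed in compiled form; this text tells all that it offers.
- The arm moves only by the shell command python3 -m pendant 'ROWS'. ROWS is JSON, a list of rows, each a list of 3 entries, a list of its own where there are three numbers: the shift along the world's x, y, z as a fraction of full scale, then the turn, a rotation vector about the world's x, y, z as a fraction of full scale, then the opening, from -1 (shut) to 1 (fully open), so that 0 is half open. In form: [[[tx, ty, tz], [rx, ry, rz], claw], ...]. A call has exactly 10 rows; each row shifts and turns the commanded pose from where the row before left it; what a row does not reach is not made up. Full scale, the value 1, is 30 mm for a shift and 0.12 rad for a turn. A row lasts 1/12 s, in which the tool goes at most 41.7 mm and 7.16 degrees, less where a joint would pass 70% of its speed; a pose out of reach is approached as far as the arm can. A call with a number of a shift or a turn outside -1 to 1 is refused whole. A call with a gripper value outside its range is refused whole. The fingers move at their own pace and stop on an object; the grip force is fixed at half the most. Time passes only in rows, so rows that do not move let the fingers close, or fill a call up. It gives the time, the measured TCP pose, the force, the opening and the grip force at its end, in the units of the state.
- bot.get_obs(): the state, without advancing time (a new reading comes with each control period).
- bot.capture(name): name is "scene" or "top" or "wrist"; returns the picture (420x560x3 uint8, blue, green, red); there is no depth.
- bot.camera_params(name): a dict with "fovy" (degrees; the focal length in pixels is half the picture's height over the tangent of half this angle, whatever the lens; pixels are square), "cx", "cy" (the principal point, pixels), "camera_from_world" (4x4, takes a point from world to camera coordinates). Camera axes: x right, y down, z forward; pixel columns grow to the right and rows downward; lengths in mm; the calibration is good to about 2 mm. The wrist camera is an equidistant fisheye: a pixel r from the principal point sees the ray r / f radians off the axis. A picture is of the moment at which its call begins: read the wrist's pose just before it. camera_params takes no time and is no camera call; for the wrist camera it gives the pose at the moment of the call.
- bot.close_job(): hands the job in; it is judged then, once.
The state is a dict: "time": time; "joint_positions": joint angles; "dq": joint speeds; "tau": joint torques, N m; "tool_pos": TCP position; "tcp_rot": TCP orientation; "contact_force": force on the tool from outside, world axes, zero at the start; "moment": the same for the moment, N m; "grip_width": finger opening in mm; "finger_force": force on a finger pad.
Only numpy, scipy, OpenCV 4.12 (cv2) and the standard library are available. Lean on these libraries where they do the work, as an engineer would, in place of code of your own. Each camera call takes 0.05 s, during which the arm holds its last target. There are 200 camera calls.

## Working session

There is one attempt and no reset: what is moved stays moved. The work goes in short steps, Python scripts to look and compute and a shell command to move; the robot and the scene stay as the last step left them, time stands still between calls to the robot, and variables do not carry over. Pictures are saved under pics/ and viewed, at most 12 in all, crops included, and the job is handed in when it is done.

```bash
mkdir -p pics
cat > h.py <<'E'
import numpy as np, cv2
from plant import bot
def ray(p,u,v,fish=False):
    f=210/np.tan(np.radians(p["fovy"])/2); x,y=(u-p["cx"]),(v-p["cy"])
    if fish:
        r=np.hypot(x,y); t=r/f; d=np.array([x/r*np.sin(t),y/r*np.sin(t),np.cos(t)])
    else: d=np.array([x/f,y/f,1])
    M=np.array(p["camera_from_world"]); R=M[:3,:3]; return -R.T@M[:3,3], R.T@d
def onz(p,u,v,z,fish=False):
    o,d=ray(p,u,v,fish); return o+d*(z-o[2])/d[2]
def proj(p,X):
    M=np.array(p["camera_from_world"]); c=M[:3,:3]@np.array(X)+M[:3,3]; f=210/np.tan(np.radians(p["fovy"])/2)
    return c[:2]/c[2]*f+[p["cx"],p["cy"]]
E
python3 - <<'E'
from h import *
for n in("scene","top"):
    im=bot.capture(n); cv2.imwrite(f"pics/{n}0.png",im); p=bot.camera_params(n); print(n,p["fovy"],ray(p,280,210))
o=bot.get_obs(); print(o["time"],o["tcp_rot"],o["tool_pos"],o["grip_width"])
E
```

```text
scene 42.28406780536859 (array([-32.20217835, 941.65844845, 970.7339846 ]), array([ 0.42196941, -0.63371419, -0.6484577 ]))
top 46.72126683871342 (array([ 491.85548353,   80.70663512, 1138.41092189]), array([ 0.08028964, -0.00474102, -0.99680763]))
0.1 [-3.14025612e+00 -2.00733744e-04  2.77819307e-01] [ 143.9608275  -504.54414103  243.12315122] 91.63233304481737
```

View pics/top0.png

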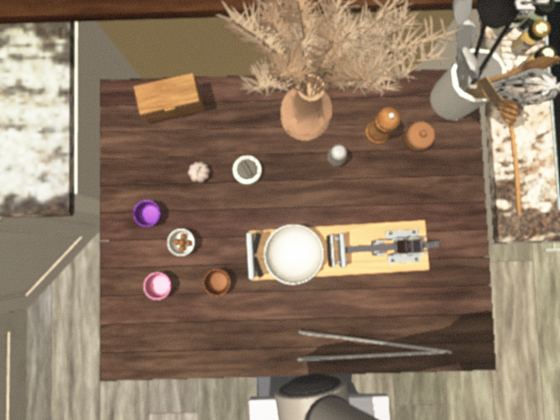

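View pics/scene0.png

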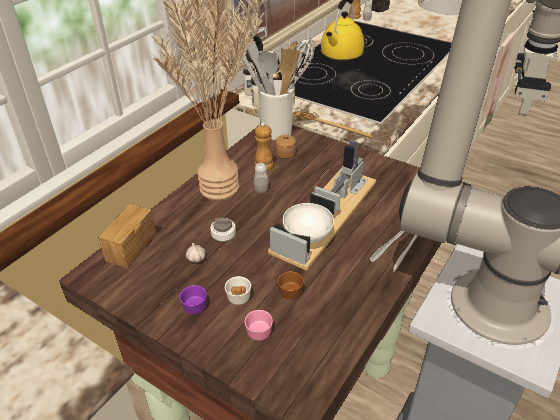

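The top view shows the cream ramekin with the nuts at about (181,242). The bowl is at (294,254), the clamp board spans columns 247–429, the far jaw is at column 252 and the handle at about (408,246). The scene view agrees, with the black handle at (350,157).

Run:
```python
from h import *
im=cv2.imread("pics/top0.png"); p=bot.camera_params("top")
hsv=cv2.cvtColor(im,cv2.COLOR_BGR2HSV)
def comp(mask,u,v,r):
    m=np.zeros_like(mask); cv2.circle(m,(u,v),r,255,-1); m&=mask
    c=max(cv2.findContours(m,cv2.RETR_EXTERNAL,cv2.CHAIN_APPROX_NONE)[0],key=cv2.contourArea); return c
lo=cv2.inRange(hsv,(0,0,110),(179,90,255))
for n,u,v,r,z in(("ram",181,242,20,37),("bowl",294,254,35,70)):
    c=cv2.convexHull(comp(lo,u,v,r)); (x,y),R=cv2.minEnclosingCircle(c); P=onz(p,x,y,z); Q=onz(p,x+R,y,z)
    print(n,x,y,R,P.round(1),np.linalg.norm(P-Q).round(1))
b=cv2.inRange(hsv,(12,90,130),(28,255,255)); b[:, :240]=0;b[:,435:]=0;b[:215]=0;b[290:]=0
pts=cv2.findNonZero(b); rc=cv2.boxPoints(cv2.minAreaRect(pts)); 
W=np.array([onz(p,*q,15) for q in rc]); print(rc.round(1).tolist(),W.round(1).tolist(),"centre",W.mean(0).round(1))
print([np.linalg.norm(W[i]-W[i-1]).round(1) for i in range(4)])
e=[W[i]-W[i-1] for i in range(4)]; L=max(e,key=lambda a:np.linalg.norm(a)); print("ang",np.degrees(np.arctan2(L[1],L[0])))
A=cv2.resize(im[205:295,235:445],(798,342),interpolation=cv2.INTER_CUBIC)
s=cv2.imread("pics/scene0.png"); B=cv2.resize(s[135:275,250:390],(399*250//399,250)); B=cv2.resize(s[135:275,250:390],(258,258),interpolation=cv2.INTER_CUBIC)
C=np.zeros((600,798,3),np.uint8); C[:342]=A; C[342:,:258]=B
cv2.imwrite("pics/c1.png",C)
```

```text
ram 180.0 242.0 15.132845878601074 [514.8 304.   37. ] 34.3
bowl 292.6640930175781 255.59483337402344 33.083404541015625 [477.  51.  70.] 72.3
[[241.1999969482422, 222.6999969482422], [427.70001220703125, 217.1999969482422], [429.6000061035156, 279.8999938964844], [243.10000610351562, 285.3999938964844]] [[555.5, 166.0, 15.0], [555.3, -265.2, 15.0], [411.7, -261.6, 15.0], [411.6, 165.2, 15.0]] centre [483.5 -48.9  15. ]
[np.float64(143.9), np.float64(431.2), np.float64(143.7), np.float64(426.8)]
ang -90.02421035164623
```

View pics/c1.png

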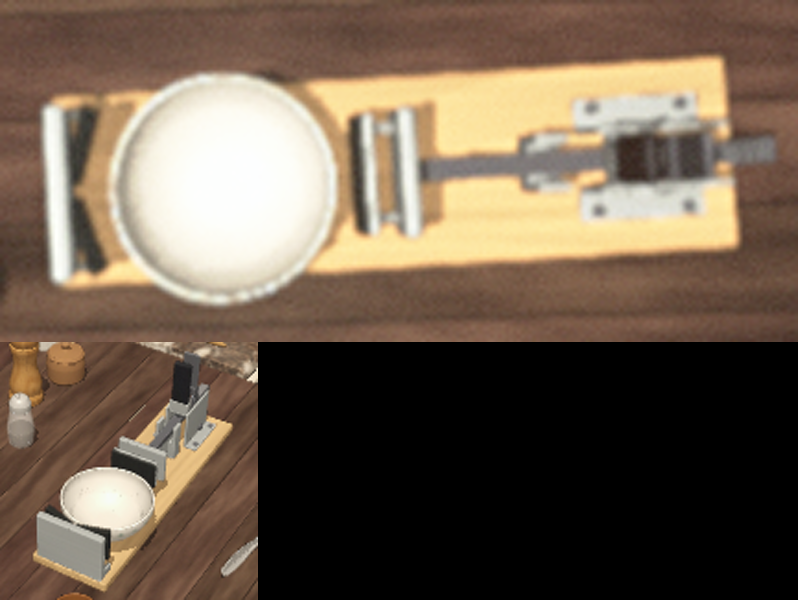

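The crop shows the board corners at full-picture pixels (425.3,220), (429.2,269.7), (250.3,280) and (248.7,230.5). The bowl rim is centred at about (293.7,254.2), and the handle and trigger tops lie at about (396–422, 247).

Run:
```python
from h import *
p=bot.camera_params("top"); ps=bot.camera_params("scene")
W=np.array([onz(p,*q,15) for q in((425.3,220),(429.2,269.7),(250.3,280),(248.7,230.5))])
print(W.round(1).tolist()); c=W.mean(0); ax=(W[2]+W[3]-W[0]-W[1])/2; print(c,np.linalg.norm(ax)); ax/=np.linalg.norm(ax)
print("clamp yaw",np.arctan2(ax[1],ax[0]))
side=np.array([-ax[1],ax[0],0]); k=c.copy(); k[2]=0
T=lambda x,y,z:k+ax*x+side*y+np.array([0,0,z])
np.save("clamp.npy",np.array([k,ax,side]))
for n,X in(("hgrip",(-115,0,125)),("tgrip",(-154,0,125)),("htop",(-120,0,158)),("ttopouter",(-158,0,158)),("farjaw in",(170,0,90)),("far out",(205,0,90))):
    P=T(*X); print(n,P.round(1),"top crop px",((proj(p,P)-[235,205])*3.8).round(1),"scene",proj(ps,P).round(1))
B=onz(p,293.7,254.2,70); print("bowl",B, "in clamp",(B-k)@ax,(B-k)@side)
im=cv2.imread("pics/top0.png")[220:264,158:204]; s=cv2.imread("pics/scene0.png")[265:315,212:264]
C=np.hstack([cv2.resize(im,(400,400),interpolation=cv2.INTER_CUBIC),cv2.resize(s,(400,400),interpolation=cv2.INTER_CUBIC)]); cv2.imwrite("pics/c2.png",C)
```

```text
[[549.0, -259.3, 15.0], [434.9, -262.1, 15.0], [423.4, 148.3, 15.0], [537.0, 149.1, 15.0]]
[486.09084484 -55.98026756  15.        ] 409.5783375509906
clamp yaw 1.5994123066414796
hgrip [ 489.4 -170.9  125. ] top crop px [627.5 158.8] scene [346.8 156.1]
tgrip [ 490.5 -209.9  125. ] top crop px [698.9 154.6] scene [353.1 149.2]
htop [ 489.5 -175.9  158. ] top crop px [652.5 158. ] scene [348.5 145.1]
ttopouter [ 490.6 -213.9  158. ] top crop px [724.4 153.8] scene [354.7 138.4]
farjaw in [481.2 114.   90. ] top crop px [108.5 188.6] scene [293.2 226.1]
far out [480.2 148.9  90. ] top crop px [ 46.7 192.2] scene [285.7 234.6]
bowl [480.00972902  48.61124008  70.        ] in clamp 104.72268024937004 3.086046137813279
```

View pics/c2.png

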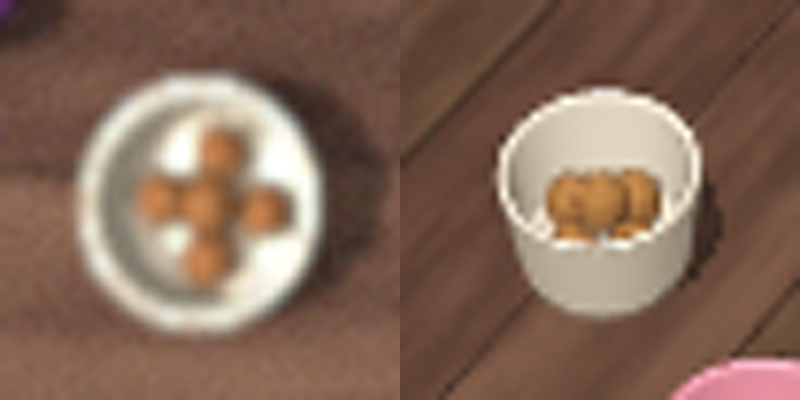

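```bash
python3 - <<'E'
from h import *
p=bot.camera_params("top"); ps=bot.camera_params("scene")
print(onz(p,181,242.3,37), onz(ps,238,285.9,37))
for n,u,v in(("purple",147,213),("pink",157,286),("brown",217,282)): print(n,onz(p,u,v,37).round(0))
E
python3 -m pendant '[[[0.95,1,0],[0,0,-0.232],1],[[0.95,1,0],[0,0,-0.232],1],[[0.95,1,0],[0,0,-0.232],1],[[0.95,1,0],[0,0,-0.232],1],[[0.95,1,0],[0,0,-0.232],1],[[0.95,1,0],[0,0,-0.232],1],[[0.95,1,0],[0,0,-0.232],1],[[0.95,1,0],[0,0,-0.232],1],[[0.95,1,0],[0,0,-0.232],1],[[0.95,1,0],[0,0,-0.232],1]]'
python3 -c "
from h import *
print(bot.get_obs()['joint_positions'])"
```

```text
[514.01790482 301.73249501  37.        ] [509.49954357 304.17327327  37.        ]
purple [583. 378.  37.]
pink [418. 357.  37.]
brown [423. 222.  37.]
time: 0.93
tool_pos: [429.9, -203.0, 243.6]
tcp_rot: [-3.142, 0.0, -0.002]
contact_force: [0.2, -0.5, -0.7]
grip_width: 91.9
finger_force: 0.0
[-6.02437803e-01  2.51566931e-01  1.65355370e+00 -1.13708938e-04
  1.23677370e+00  9.70427660e-01]
```

```bash
python3 -m pendant '[[[0.2,1,0],[0,-0.58,0],1],[[0.2,1,0],[0,-0.58,0],1],[[0.2,1,0],[0,-0.58,0],1],[[0.2,1,0],[0,-0.58,0],1],[[0.2,1,0],[0,-0.58,0],1],[[0.2,1,0],[0,-0.58,0],1],[[0.2,1,0],[0,-0.58,0],1],[[0.2,1,0],[0,-0.58,0],1],[[0.2,1,0],[0,-0.58,0],1],[[0.2,1,0],[0,-0.58,0],1]]'
python3 - <<'E'
from h import *
from scipy.spatial.transform import Rotation as R
from scipy.optimize import least_squares
o=bot.get_obs(); print(o["joint_positions"],o["tcp_rot"],o["tool_pos"])
D=[([-1.439,.342,1.524,0,1.275,-.146],[143.96,-504.54,243.12],[-3.14026,0,.27782]),([-.60244,.25157,1.65355,0,1.23677,.97043],[429.9,-203,243.6],[-3.142,0,-.002]),(o["joint_positions"],o["tool_pos"],o["tcp_rot"])]
def fk(q,k):
    h,a1,a2,oz,a3,d6,lat,yo=k
    A=R.from_euler('z',q[0]); p=A.apply([a1,lat,h]); A=A*R.from_euler('y',q[1]); p=p+A.apply([0,0,a2])
    A=A*R.from_euler('y',q[2]); p=p+A.apply([oz,0,a3]); A=A*R.from_euler('z',q[3])*R.from_euler('y',q[4]); p=p+A.apply([0,yo,d6]); return p,A*R.from_euler('z',q[5])
f=lambda k:np.concatenate([fk(q,k)[0]-p for q,p,r in D])
for s in(1,):
    r=least_squares(f,[300,50,350,0,350,250,0,0]); print(r.x.round(1),r.fun.round(1))
for q,p,e in D: print((fk(q,r.x)[1].inv()*R.from_euler('xyz',e)).as_rotvec().round(3))
E
```

```text
time: 1.77
tool_pos: [486.1, 86.2, 243.9]
tcp_rot: [3.139, -0.672, -0.001]
contact_force: [-0.2, -1.3, -0.6]
grip_width: 91.9
finger_force: 0.0
[ 0.03575822  0.02294103  2.13658021 -0.08320885  0.31121818  1.67882155] [ 3.13905008e+00 -6.72265267e-01 -1.03780871e-03] [486.05996493  86.1692973  243.93391097]
[197.3  14.3 508.4  34.1 359.5 295.9  45.9  30.5] [-0. -0.  0.  0.  0. -0. -0.  0.  0.]
[1.000e-03 2.000e-03 1.571e+00]
[-1.000e-03 -0.000e+00  1.571e+00]
[0.    0.    1.571]
```

```bash
cat > ik.py <<'E'
from h import *
from scipy.spatial.transform import Rotation as R
from scipy.optimize import least_squares
K=[197.3,14.3,508.4,34.1,359.5,295.9,45.9,30.5]
lo=np.array([-2.53,-.77,.04,-1,.28,-3.11]);hi=np.array([2.53,2.02,2.7,4.14,2.66,3.11])
def fk(q,k=K):
    h,a1,a2,oz,a3,d6,lat,yo=k
    A=R.from_euler('z',q[0]); p=A.apply([a1,lat,h]); A=A*R.from_euler('y',q[1]); p=p+A.apply([0,0,a2])
    A=A*R.from_euler('y',q[2]); p=p+A.apply([oz,0,a3]); A=A*R.from_euler('z',q[3])*R.from_euler('y',q[4]); p=p+A.apply([0,yo,d6]); return p,A*R.from_euler('z',q[5]+np.pi/2)
def ori(az,e,flip=0,roll=0):  # tool z azimuth/elevation below horizontal (deg), fingers horizontal
    a,e=np.radians([az,e]); z=np.array([np.cos(a)*np.cos(e),np.sin(a)*np.cos(e),-np.sin(e)]); y=np.array([np.sin(a),-np.cos(a),0])
    if flip:y=-y
    M=R.from_matrix(np.c_[np.cross(y,z),y,z]); return R.from_rotvec(z*np.radians(roll))*M
def ik(p,O,seeds):
    best=None
    for s in seeds:
        f=lambda q:np.r_[(fk(q)[0]-p)/100,(fk(q)[1].inv()*O).as_rotvec()]
        r=least_squares(f,np.clip(s,lo+.01,hi-.01),bounds=(lo,hi))
        if best is None or r.cost<best.cost:best=r
    return best.x,np.sqrt(2*best.cost)
S=[[.1,0,2,q4,1,q6] for q4 in(-.8,0,1,2.5,3.8) for q6 in(-1.5,1.5)]
E
python3 - <<'E'
from ik import *
print("grasp")
for az in(-45,-30,-15,0,15,30):
    for e in(50,):
        q,c=ik([512,303,30],ori(az,e),S); print(az,e,q.round(2),round(c,3))
print("pour")
for az in(-75,-60,-45,-30,0,30,45,60):
    for e in(15,25):
        q,c=ik([485,48,115],ori(az,e,1),S); print(az,e,q.round(2),round(c,3))
E
```

```text
grasp
-45 50 [ 0.75  0.78  1.61 -0.91  0.96 -2.56] 0.0
-30 50 [ 0.72  0.72  1.72 -1.    0.78 -2.68] 0.049
-15 50 [ 0.66  0.67  1.8  -1.    0.59 -2.94] 0.133
0 50 [ 0.66  0.66  2.06  4.14  0.43 -2.02] 0.089
15 50 [ 0.6   0.63  2.08  3.88  0.32 -2.02] 0.0
30 50 [ 0.5   0.63  2.17  3.1   0.36 -1.55] 0.0
pour
-75 15 [ 0.5   0.82  1.65 -1.    1.51  0.9 ] 0.227
-75 25 [ 0.49  0.73  1.72 -1.    1.38  0.86] 0.123
-60 15 [ 0.49  0.72  1.73 -1.    1.36  0.77] 0.42
-60 25 [ 0.47  0.64  1.8  -1.    1.22  0.7 ] 0.302
-45 15 [0.54 0.8  2.42 4.14 1.33 1.73] 0.3
-45 25 [0.5  0.67 2.4  4.14 1.11 1.64] 0.289
-30 15 [0.55 0.82 2.43 4.14 1.36 1.68] 0.053
-30 25 [0.5  0.65 2.4  4.14 1.09 1.52] 0.056
0 15 [0.24 0.95 2.7  3.44 1.77 1.7 ] 0.075
0 25 [0.15 0.73 2.68 3.28 1.4  1.61] 0.0
30 15 [-0.49  0.9   2.67  2.18  1.55  1.21] 0.0
30 25 [-0.43  0.68  2.62  2.24  1.23  1.43] 0.0
45 15 [-0.62  0.82  2.5   1.78  1.34  1.4 ] 0.0
45 25 [-0.57  0.66  2.47  1.78  1.13  1.58] 0.0
60 15 [-0.66  0.8   2.29  1.43  1.32  1.62] 0.0
60 25 [-0.61  0.67  2.28  1.4   1.16  1.77] 0.0
```

Run:
```python
from ik import *
S1=[[.3,.5,1.8,q4,.6,q6] for q4 in(0.3,1) for q6 in(-1.5,1.5)]
for az in(45,55,65,75):
    for e in(40,45,50):
      for fl in(0,1):
        q,c=ik([512,303,30],ori(az,e,fl),S1); 
        if c<.02: print("G",az,e,fl,q.round(2))
for az in(45,55):
  for e in(20,30,50,70):
    for fl in(0,1):
        q,c=ik([485,48,120],ori(az,e,fl),S1); print("P",az,e,fl,q.round(2),round(c,3))
for e,fl in((40,0),(70,0),(70,1)):
        q,c=ik([480,200,200],ori(60,e,fl),S1); print("M",e,fl,q.round(2),round(c,3))
```

```text
G 45 40 0 [ 0.33  0.72  2.29  2.63  0.75 -1.49]
G 45 40 1 [0.33 0.72 2.29 2.63 0.75 1.66]
G 45 45 0 [ 0.35  0.68  2.24  2.58  0.59 -1.4 ]
G 45 45 1 [0.35 0.68 2.24 2.58 0.59 1.74]
G 45 50 0 [ 0.37  0.64  2.19  2.47  0.43 -1.28]
G 45 50 1 [0.37 0.64 2.19 2.47 0.43 1.87]
G 55 40 0 [ 0.23  0.73  2.25  2.31  0.76 -1.42]
G 55 40 1 [0.23 0.73 2.25 2.31 0.76 1.73]
G 55 45 0 [ 0.26  0.69  2.21  2.23  0.62 -1.3 ]
G 55 45 1 [0.26 0.69 2.21 2.23 0.62 1.84]
G 55 50 0 [ 0.28  0.65  2.17  2.1   0.49 -1.14]
G 55 50 1 [0.28 0.65 2.17 2.1  0.49 2.  ]
G 65 40 0 [ 0.15  0.74  2.19  1.99  0.77 -1.32]
G 65 40 1 [0.15 0.74 2.19 1.99 0.77 1.82]
G 65 45 0 [ 0.18  0.7   2.16  1.9   0.66 -1.19]
G 65 45 1 [0.18 0.7  2.16 1.9  0.66 1.95]
G 65 50 0 [ 0.2   0.67  2.12  1.76  0.55 -1.02]
G 65 50 1 [0.2  0.67 2.12 1.76 0.55 2.12]
G 75 40 0 [ 0.09  0.76  2.1   1.68  0.81 -1.2 ]
G 75 40 1 [0.09 0.76 2.1  1.68 0.81 1.94]
G 75 45 0 [ 0.12  0.72  2.08  1.59  0.72 -1.08]
G 75 45 1 [0.12 0.72 2.08 1.59 0.72 2.06]
G 75 50 0 [ 0.15  0.69  2.05  1.46  0.63 -0.92]
G 75 50 1 [0.15 0.69 2.05 1.46 0.63 2.22]
P 45 20 0 [-0.6   0.
[... 252 characters left out ...]
0.39  0.38  2.3   1.37  0.65  2.32] 0.0
P 45 70 0 [-0.23  0.33  2.07  0.53  0.61  0.13] 0.0
P 45 70 1 [-0.23  0.33  2.07  0.53  0.61 -3.01] 0.0
P 55 20 0 [-0.63  0.72  2.36  1.53  1.22 -1.5 ] 0.0
P 55 20 1 [-0.63  0.72  2.36  1.53  1.22  1.64] 0.0
P 55 30 0 [-0.58  0.59  2.33  1.48  1.05 -1.32] 0.0
P 55 30 1 [-0.58  0.59  2.33  1.48  1.05  1.82] 0.0
P 55 50 0 [-0.43  0.41  2.22  1.17  0.76 -0.8 ] 0.0
P 55 50 1 [-0.43  0.41  2.22  1.17  0.76  2.34] 0.0
P 55 70 0 [-0.25  0.36  2.04  0.53  0.69 -0.04] 0.0
P 55 70 1 [-0.25  0.36  2.04  0.53  0.69  3.1 ] 0.0
M 40 0 [-0.13  0.29  2.24  1.38  0.8  -0.73] 0.0
M 70 0 [0.09 0.26 1.87 0.38 0.84 0.38] 0.0
M 70 1 [ 0.09  0.26  1.87  0.38  0.84 -2.76] 0.0
```

```bash
python3 -m pendant '[[[0,0.45,-0.15],[0,0.9,0],1],[[0,0.45,-0.15],[0,0.9,0],1],[[0,0.45,-0.15],[0,0.9,0],1],[[0,0.45,-0.15],[0,0,1],1],[[0,0.45,-0.15],[0,0,1],1],[[0,0.45,-0.15],[0,0,1],1],[[0,0.45,-0.15],[0,0,1],1],[[0,0.45,-0.15],[0,0,1],1],[[0,0.45,-0.15],[0,0,1],1],[[0,0.45,-0.15],[0,0,1],1]]'
python3 -m pendant '[[[0,0.06,-0.3],[0,0,0.8],1],[[0,0.06,-0.3],[0,0,0.8],1],[[0,0.06,-0.3],[0,0,0.8],1],[[0,0.06,-0.3],[0.66,-0.31,0],1],[[0,0.06,-0.3],[0.66,-0.31,0],1],[[0,0.06,-0.3],[0.66,-0.31,0],1],[[0,0.06,-0.3],[0.66,-0.31,0],1],[[0,0.06,-0.3],[0.66,-0.31,0],1],[[0,0,0],[0,0,0],1],[[0,0,0],[0,0,0],1]]'
cat > st.py <<'E'
from ik import *
o=bot.get_obs(); M=R.from_euler('xyz',o["tcp_rot"]).as_matrix(); z=M[:,2]
print(round(o["time"],2),"q",np.round(o["joint_positions"],2),"tcp",np.round(o["tool_pos"],1),"az",np.degrees(np.arctan2(z[1],z[0])).round(1),"e",np.degrees(np.arcsin(-z[2])).round(1),"ty",M[:,1].round(3),"F",np.round(o["contact_force"],1),"w",round(o["grip_width"],1))
E
python3 st.py
python3 - <<'E'
from h import *
cv2.imwrite("pics/w1.png",bot.capture("wrist")); cv2.imwrite("pics/s1.png",bot.capture("scene")); cv2.imwrite("pics/t1.png",bot.capture("top"))
E
```

```text
time: 2.6
tool_pos: [486.7, 219.2, 198.8]
tcp_rot: [3.136, -0.346, 0.845]
contact_force: [0.1, 0.1, 0.3]
grip_width: 91.9
finger_force: 0.0
time: 3.43
tool_pos: [485.3, 232.8, 131.2]
tcp_rot: [-3.132, -0.728, 1.121]
contact_force: [0.7, 0.1, 0.4]
grip_width: 91.7
finger_force: 0.0
3.43 q [-0.06  0.41  2.08  1.17  0.74 -0.56] tcp [485.3 232.8 131.2] az 65.1 e 48.3 ty [ 0.903 -0.429 -0.007] F [0.7 0.1 0.4] w 91.7
```

View pics/w1.png

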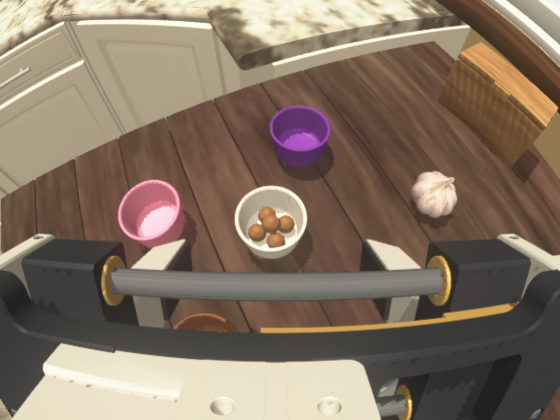

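The wrist view shows the cream ramekin with its rim centred at about (271,217). It sits between the open fingers (inner edges near columns 165–400), with five nuts in it.

Run:
```python
from ik import *
p=bot.camera_params("wrist"); 
for z in(35,37): print(onz(p,271,217,z,True))
c=onz(p,271,217,37,True)
im=cv2.imread("pics/w1.png"); hsv=cv2.cvtColor(im,cv2.COLOR_BGR2HSV); m=cv2.inRange(hsv,(10,0,150),(45,75,255)); k=np.zeros_like(m); cv2.rectangle(k,(228,180),(315,262),255,-1); m&=k
cc=max(cv2.findContours(m,cv2.RETR_EXTERNAL,cv2.CHAIN_APPROX_NONE)[0],key=cv2.contourArea)[:,0]
W=np.array([onz(p,*q,37,True) for q in cc]); up=W[cc[:,1]<222]
A=np.c_[2*up[:,:2],np.ones(len(up))]; s=np.linalg.lstsq(A,(up[:,:2]**2).sum(1),rcond=None)[0]; print("circle",s[:2],np.sqrt(s[2]+s[:2]@s[:2]))
```

```text
[515.0177099  304.05522697  35.        ]
[514.64566021 303.18403971  37.        ]
circle [514.31952533 303.93534944] 30.478292687919673
```

```bash
python3 -m pendant '[[[0.123,0.3,-0.43],[0.11,-0.05,0],1],[[0.123,0.3,-0.43],[0.11,-0.05,0],1],[[0.123,0.3,-0.43],[0.11,-0.05,0],1],[[0.123,0.3,-0.43],[0.11,-0.05,0],1],[[0.123,0.3,-0.43],[0,0,0],1],[[0.123,0.3,-0.43],[0,0,0],1],[[0.123,0.3,-0.43],[0,0,0],1],[[0.123,0.3,-0.43],[0,0,0],1],[[0,0,0],[0,0,0],1],[[0,0,0],[0,0,0],1]]'
python3 st.py
```

```text
time: 4.42
tool_pos: [515.1, 306.4, 29.3]
tcp_rot: [-3.135, -0.789, 1.128]
contact_force: [-0.6, 0.2, 0.3]
grip_width: 91.8
finger_force: 0.0
4.42 q [ 0.08  0.7   2.04  1.65  0.67 -0.98] tcp [515.1 306.4  29.3] az 65.1 e 44.8 ty [ 0.905 -0.425 -0.004] F [-0.6  0.2  0.3] w 91.8
```

```bash
python3 -m pendant '[[[0,-0.05,0],[0,0,0],-1],[[0,0,0],[0,0,0],-1],[[0,0,0],[0,0,0],-1],[[0,0,0],[0,0,0],-1],[[0,0,0],[0,0,0],-1],[[0,0,0],[0,0,0],-1],[[0,0,0],[0,0,0],-1],[[0,0,0],[0,0,0],-1],[[0,0,0],[0,0,0],-1],[[0,0,0],[0,0,0],-1]]'
python3 st.py
```

```text
time: 5.25
tool_pos: [515.4, 304.0, 29.4]
tcp_rot: [-3.136, -0.79, 1.126]
contact_force: [-1.9, -3.5, 6.8]
grip_width: 58.5
finger_force: 30.0
5.25 q [ 0.08  0.7   2.04  1.65  0.67 -0.99] tcp [515.4 304.   29.4] az 65.0 e 44.7 ty [ 0.904 -0.427 -0.004] F [-1.9 -3.5  6.8] w 58.5
```

```bash
python3 -m pendant '[[[0,0,0.2],[0,0,0],-1],[[0,0,0.4],[0,0,0],-1],[[0,0,0.5],[0,0,0],-1],[[0,0,0.5],[0,0,0],-1],[[0,-0.1,0.5],[0,0,0],-1],[[0,-0.2,0.5],[0,0,0],-1],[[0,-0.3,0.5],[0,0,0],-1],[[0,-0.4,0.5],[0,0,0],-1],[[0,-0.5,0.5],[0,0,0],-1],[[0,-0.6,0.4],[0,0,0],-1]]'
python3 st.py
```

```text
time: 6.08
tool_pos: [514.8, 240.7, 164.9]
tcp_rot: [-3.136, -0.788, 1.127]
contact_force: [0.9, 0.2, -1.9]
grip_width: 58.9
finger_force: 30.0
6.08 q [-0.07  0.4   2.    1.16  0.81 -0.5 ] tcp [514.8 240.7 164.9] az 65.0 e 44.8 ty [ 0.905 -0.426 -0.004] F [ 0.9  0.2 -1.9] w 58.9
```

```bash
python3 -m pendant '[[[-0.08,-0.7,-0.03],[-0.132,0.062,-0.15],-1],[[-0.08,-0.7,-0.03],[-0.132,0.062,-0.15],-1],[[-0.08,-0.7,-0.03],[-0.132,0.062,-0.15],-1],[[-0.08,-0.7,-0.03],[-0.132,0.062,-0.15],-1],[[-0.08,-0.7,-0.03],[-0.132,0.066,-0.15],-1],[[-0.08,-0.7,-0.03],[-0.13,0.07,-0.15],-1],[[-0.08,-0.6,-0.03],[-0.128,0.074,-0.15],-1],[[-0.08,-0.5,-0.03],[-0.125,0.078,-0.15],-1],[[-0.08,-0.35,-0.03],[-0.122,0.08,-0.15],-1],[[-0.08,-0.2,-0.03],[-0.12,0.084,-0.15],-1]]'
python3 st.py
python3 - <<'E'
from ik import *
o=bot.get_obs(); A=R.from_euler('xyz',o["tcp_rot"]); tz=A.as_matrix()[:,2]
# +q6 = rotation about tool z
print("roll axis",tz.round(3))
cup=np.array([0,0,1.]); g=R.from_matrix(ori(65,44.8).as_matrix()); loc=g.inv().apply(cup)
for az,e,f in((55,55,0),(55,55,1),(55,25,1),(55,20,1)): print(e,f,ori(az,e,f).apply(loc).round(2))
S1=[o["joint_positions"],[-.4,.4,2.2,1.1,.7,2.4]]
for r in(0,45,90,135,180):
    q,c=ik([492,64,150],ori(55,55,0,r),S1); print(r,q.round(2),round(c,3))
E
```

```text
time: 6.92
tool_pos: [491.1, 64.2, 154.8]
tcp_rot: [3.14, -0.612, 0.948]
contact_force: [-0.2, -0.5, -0.4]
grip_width: 58.6
finger_force: 30.0
6.92 q [-0.39  0.31  2.05  0.86  0.82 -0.38] tcp [491.1  64.2 154.8] az 54.1 e 55.0 ty [ 0.812 -0.584  0.002] F [-0.2 -0.5 -0.4] w 58.6
roll axis [ 0.336  0.465 -0.819]
55 0 [0.1  0.15 0.98]
55 1 [-0.57 -0.81  0.17]
25 1 [-0.54 -0.77 -0.35]
20 1 [-0.52 -0.74 -0.43]
0 [-0.35  0.33  2.14  0.95  0.75 -0.48] 0.0
45 [-0.35  0.33  2.14  0.95  0.75  0.31] 0.0
90 [-0.35  0.33  2.14  0.95  0.75  1.09] 0.0
135 [-0.35  0.33  2.14  0.95  0.75  1.88] 0.0
180 [-0.35  0.33  2.14  0.95  0.75  2.66] 0.0
```

```bash
python3 -m pendant '[[[0,0,0],[0.17,0.23,-0.41],-1],[[0,0,0],[0.336,0.465,-0.819],-1],[[0,0,0],[0.336,0.465,-0.819],-1],[[0,0,0],[0.336,0.465,-0.819],-1],[[0,0,0],[0.336,0.465,-0.819],-1],[[0,0,0],[0.336,0.465,-0.819],-1],[[0,0,0],[0.336,0.465,-0.819],-1],[[0,0,0],[0.336,0.465,-0.819],-1],[[0,0,0],[0.336,0.465,-0.819],-1],[[0,0,0],[0.336,0.465,-0.819],-1]]'
python3 -m pendant '[[[0,0,0],[0.336,0.465,-0.819],-1],[[0,0,0],[0.336,0.465,-0.819],-1],[[0,0,0],[0.336,0.465,-0.819],-1],[[0,0,0],[0.336,0.465,-0.819],-1],[[0,0,0],[0.336,0.465,-0.819],-1],[[0,0,0],[0.336,0.465,-0.819],-1],[[0,0,0],[0.336,0.465,-0.819],-1],[[0,0,0],[0.336,0.465,-0.819],-1],[[0,0,0],[0.336,0.465,-0.819],-1],[[0,0,0],[0.336,0.465,-0.819],-1]]'
python3 st.py
```

```text
time: 7.75
tool_pos: [490.9, 65.7, 154.9]
tcp_rot: [-2.574, -0.243, -0.268]
contact_force: [0.1, -0.6, -1.7]
grip_width: 58.5
finger_force: 30.0
time: 8.58
tool_pos: [490.9, 65.7, 154.9]
tcp_rot: [-2.676, 0.408, -1.299]
contact_force: [-0.1, 0.8, -1.9]
grip_width: 58.5
finger_force: 30.0
8.58 q [-0.38  0.31  2.05  0.86  0.82  1.97] tcp [490.9  65.7 154.9] az 53.9 e 55.1 ty [-0.909 -0.068 -0.412] F [-0.1  0.8 -1.9] w 58.5
```

```bash
python3 -m pendant '[[[0,0,0],[0.336,0.465,-0.819],-1],[[0,0,0],[0.336,0.465,-0.819],-1],[[0,0,0],[0.336,0.465,-0.819],-1],[[0,0,0],[0.336,0.465,-0.819],-1],[[0,0,0],[0.336,0.465,-0.819],-1],[[0,0,0],[0.336,0.465,-0.819],-1],[[0,0,-0.15],[0.2,0.28,-0.49],-1],[[0,0,-0.2],[0.486,-0.354,0],-1],[[0,0,-0.2],[0.486,-0.354,0],-1],[[0,0,-0.2],[0.486,-0.354,0],-1]]'
python3 -m pendant '[[[0,0,-0.2],[0.486,-0.354,0],-1],[[0,0,-0.2],[0.486,-0.354,0],-1],[[0,0,-0.1],[0.486,-0.354,0],-1],[[0,0,0],[0.486,-0.354,0],-1],[[0,0,0],[0.486,-0.354,0],-1],[[0,0,0],[0,0,0],-1],[[0,0,0],[0,0,0],-1],[[0,0,0],[0,0,0],-1],[[0,0,0],[0,0,0],-1],[[0,0,0],[0,0,0],-1]]'
python3 st.py;python3 - <<'E'
from h import *
a=bot.capture("wrist"); b=bot.capture("scene")[120:290,230:400]; c=bot.capture("top")[195:305,235:445]
cv2.imwrite("pics/w2.png",a)
C=np.zeros((600,800,3),np.uint8); C[:300,:400]=cv2.resize(a,(400,300)); C[:300,400:700]=cv2.resize(b,(300,300),interpolation=cv2.INTER_CUBIC); C[300:,:573]=cv2.resize(c,(573,300),interpolation=cv2.INTER_CUBIC)
cv2.imwrite("pics/m2.png",C)
E
```

```text
time: 9.42
tool_pos: [491.4, 65.7, 132.8]
tcp_rot: [-3.12, 0.827, -2.171]
contact_force: [-0.4, 0.8, -2.3]
grip_width: 58.5
finger_force: 30.0
time: 10.25
tool_pos: [491.4, 65.8, 118.2]
tcp_rot: [-3.093, 1.184, -2.147]
contact_force: [-0.2, -1.3, -1.3]
grip_width: 58.4
finger_force: 30.0
10.25 q [-0.67  0.69  2.24  1.45  1.2   1.78] tcp [491.4  65.8 118.2] az 54.0 e 22.2 ty [-0.813  0.582 -0.018] F [-0.2 -1.3 -1.3] w 58.4
```

View pics/m2.png

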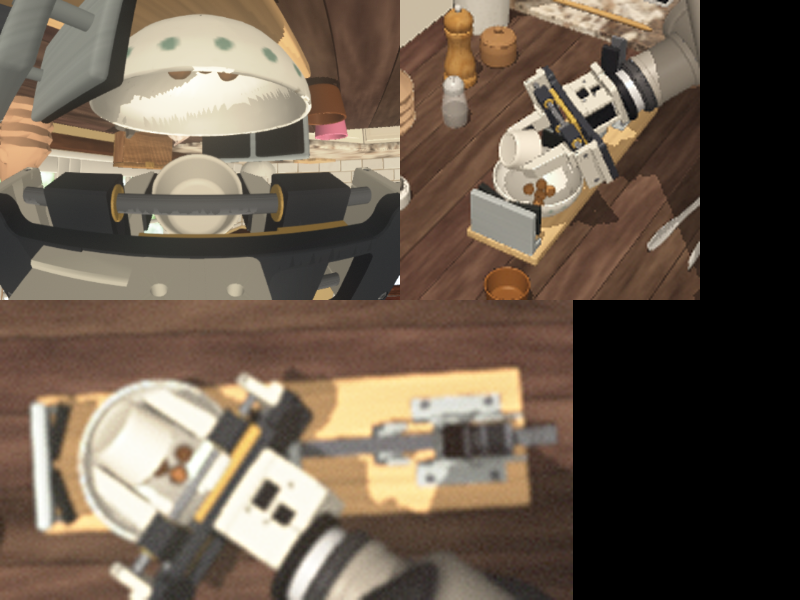

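The nuts are seen in the bowl (top inset, about (180,465)) and the wrist inset shows the ramekin's inside empty. I'm taking the ramekin back now.

```bash
python3 -m pendant '[[[0,0,0.3],[-0.778,0.565,0],-1],[[0,0,0.3],[-0.778,0.565,0],-1],[[0,0,0.3],[-0.778,0.565,0],-1],[[0,0,0.3],[-0.778,0.565,0],-1],[[0,0,0.3],[-0.7,0.51,0],-1],[[0,0.3,0],[-0.336,-0.465,0.819],-1],[[0.05,0.5,0],[-0.336,-0.465,0.819],-1],[[0.05,0.5,0],[-0.336,-0.465,0.819],-1],[[0.05,0.5,0],[-0.336,-0.465,0.819],-1],[[0.05,0.5,0],[-0.336,-0.465,0.819],-1]]'
python3 -m pendant '[[[0.05,0.5,0],[-0.336,-0.465,0.819],-1],[[0.05,0.5,0],[-0.336,-0.465,0.819],-1],[[0.05,0.5,0],[-0.336,-0.465,0.819],-1],[[0.05,0.5,0],[-0.336,-0.465,0.819],-1],[[0.05,0.5,0],[-0.336,-0.465,0.819],-1],[[0.05,0.5,0],[-0.336,-0.465,0.819],-1],[[0.05,0.5,0],[-0.336,-0.465,0.819],-1],[[0.05,0.5,0],[-0.336,-0.465,0.819],-1],[[0.05,0.5,0],[-0.336,-0.465,0.819],-1],[[0.05,0.5,0],[-0.336,-0.465,0.819],-1]]'
python3 st.py
```

```text
time: 11.23
tool_pos: [495.7, 136.7, 157.8]
tcp_rot: [-2.748, 0.538, -1.453]
contact_force: [0.5, -0.1, -1.4]
grip_width: 58.9
finger_force: 30.0
time: 12.07
tool_pos: [510.5, 286.6, 157.6]
tcp_rot: [-2.555, -0.095, -0.387]
contact_force: [0.5, 0.3, -0.0]
grip_width: 59.0
finger_force: 30.0
12.07 q [0.15 0.38 1.91 0.84 0.62 1.43] tcp [510.5 286.6 157.6] az 59.7 e 56.0 ty [-0.266 -0.791 -0.551] F [ 0.5  0.3 -0. ] w 59.0
```

```bash
cat > rem.py <<'E'
from ik import *
o=bot.get_obs(); C=R.from_euler('xyz',o["tcp_rot"]); G=R.from_euler('xyz',[-3.136,-.79,1.126])
v=(G*C.inv()).as_rotvec()/.12; n=np.linalg.norm(v); print("rows",n.round(2),"unit",(v/n).round(3),"shift",((np.array([515.4,304.5,29.6])-o["tool_pos"])/30).round(3))
E
python3 rem.py
```

```text
rows 12.31 unit [-0.184 -0.591  0.786] shift [ 0.162  0.597 -4.265]
```

```bash
python3 -m pendant '[[[0.016,0.06,0],[-0.184,-0.591,0.786],-1],[[0.016,0.06,0],[-0.184,-0.591,0.786],-1],[[0.016,0.06,-0.2],[-0.184,-0.591,0.786],-1],[[0.016,0.06,-0.2],[-0.184,-0.591,0.786],-1],[[0.016,0.06,-0.2],[-0.184,-0.591,0.786],-1],[[0.016,0.06,-0.2],[-0.184,-0.591,0.786],-1],[[0.016,0.06,-0.2],[-0.184,-0.591,0.786],-1],[[0.016,0.06,-0.2],[-0.184,-0.591,0.786],-1],[[0.016,0.06,-0.2],[-0.184,-0.591,0.786],-1],[[0.016,0.06,-0.2],[-0.184,-0.591,0.786],-1]]'
python3 rem.py
```

```text
time: 12.9
tool_pos: [515.3, 303.6, 110.6]
tcp_rot: [-2.893, -0.728, 0.721]
contact_force: [0.0, 0.8, -1.0]
grip_width: 58.7
finger_force: 30.0
rows 2.51 unit [-0.19  -0.592  0.783] shift [ 0.003  0.028 -2.701]
```

```bash
python3 -m pendant '[[[0,0,-0.3],[-0.152,-0.474,0.626],-1],[[0,0,-0.4],[-0.152,-0.474,0.626],-1],[[0,0,-0.4],[-0.152,-0.474,0.626],-1],[[0,0,-0.4],[0,0,0],-1],[[0,0,-0.4],[0,0,0],-1],[[0,0,-0.3],[0,0,0],-1],[[0,0,-0.2],[0,0,0],-1],[[0,0,0],[0,0,0],-1],[[0,0,0],[0,0,0],-1],[[0,0,0],[0,0,0],-1]]'
python3 rem.py;python3 - <<'E'
from h import *
cv2.imwrite("pics/w3.png",bot.capture("wrist"))
E
```

```text
time: 13.73
tool_pos: [516.0, 303.5, 39.3]
tcp_rot: [-3.12, -0.789, 1.1]
contact_force: [0.6, 0.5, -1.4]
grip_width: 58.2
finger_force: 30.0
rows 0.16 unit [-0.192 -0.552  0.812] shift [-0.021  0.034 -0.324]
```

View pics/w3.png

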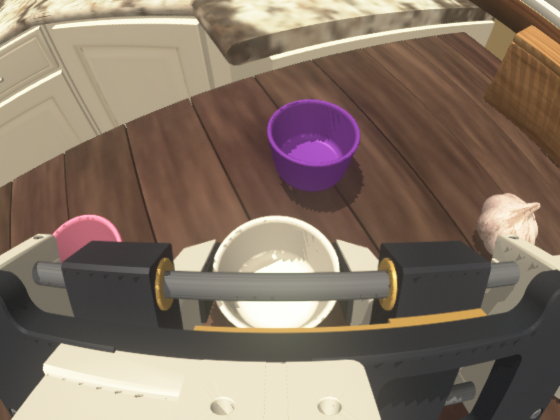

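The wrist view shows the ramekin empty and upright at (277,275), between the fingers.

```bash
python3 -m pendant '[[[0,0,-0.08],[-0.03,-0.09,0.13],-1],[[0,0,-0.08],[0,0,0],-1],[[0,0,-0.06],[0,0,0],-1],[[0,0,-0.05],[0,0,0],-1],[[0,0,-0.03],[0,0,0],-1],[[0,0,-0.02],[0,0,0],-1],[[0,0,0],[0,0,0],-1],[[0,0,0],[0,0,0],-1],[[0,0,0],[0,0,0],-1],[[0,0,0],[0,0,0],-1]]'
```

```text
time: 14.62
tool_pos: [516.0, 303.5, 29.4]
tcp_rot: [-3.136, -0.79, 1.126]
contact_force: [-1.7, -1.0, 3.6]
grip_width: 58.1
finger_force: 30.0
```

```bash
python3 -m pendant '[[[0,0,0],[0,0,0],0.4],[[0,0,0],[0,0,0],0.6],[[0,0,0],[0,0,0],0.8],[[0,0,0],[0,0,0],1],[[0,0,0],[0,0,0],1],[[0,0,0],[0,0,0],1],[[-0.13,-0.28,0.3],[0,0,0],1],[[-0.26,-0.56,0.61],[0,0,0],1],[[-0.26,-0.56,0.61],[0,0,0],1],[[-0.26,-0.56,0.61],[0,0,0],1]]'
python3 - <<'E'
from h import *
a=bot.capture("wrist"); b=bot.capture("scene")[170:320,200:350]; c=bot.capture("top")[195:305,135:345]
C=np.zeros((600,800,3),np.uint8); C[:300,:400]=cv2.resize(a,(400,300)); C[:400,400:800]=cv2.resize(b,(400,400),interpolation=cv2.INTER_CUBIC); C[390:,:400]=cv2.resize(c,(400,210),interpolation=cv2.INTER_CUBIC)
cv2.imwrite("pics/m4.png",C)
E
python3 st.py
```

```text
time: 15.45
tool_pos: [487.8, 244.1, 93.3]
tcp_rot: [-3.134, -0.789, 1.126]
contact_force: [-0.3, -0.2, 0.3]
grip_width: 91.4
finger_force: 0.0
15.6 q [-0.07  0.52  2.12  1.41  0.73 -0.84] tcp [489.3 243.7  94.1] az 64.7 e 44.7 ty [ 0.904 -0.428 -0.002] F [-0.1  0.3 -0.4] w 91.7
```

View pics/m4.png

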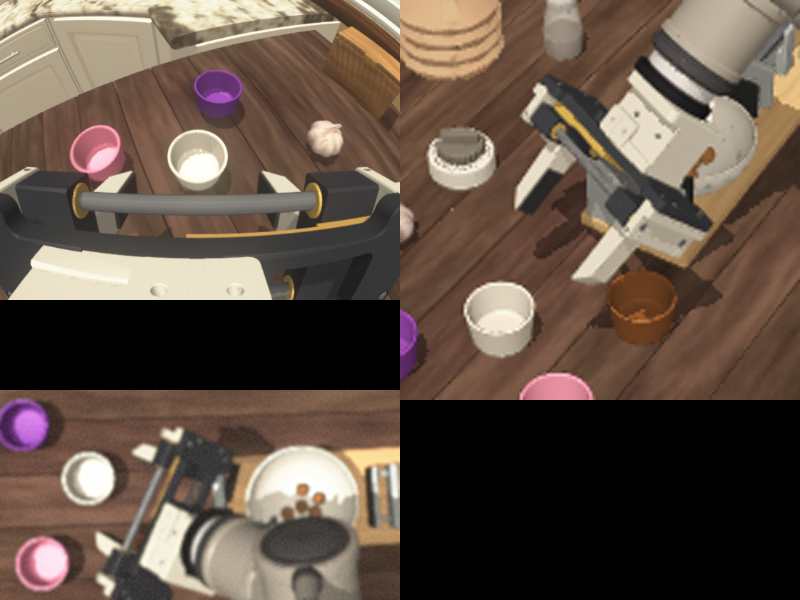

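The ramekin stands upright and empty on the table (wrist inset (198,160)). All five nuts are in the bowl (top inset around (303,503)).

```bash
cat > rem2.py <<'E'
from ik import *
o=bot.get_obs(); C=R.from_euler('xyz',o["tcp_rot"]); G=R.from_euler('xyz',[np.pi,0,.0286])
v=(G*C.inv()).as_rotvec()/.12; n=np.linalg.norm(v); print("rows",n.round(2),"unit",(v/n).round(3),"shift",((np.array([490,-185,125])-o["tool_pos"])/30).round(3))
E
python3 rem2.py
```

```text
rows 11.08 unit [-0.342  0.522 -0.781] shift [  0.023 -14.291   1.03 ]
```

```bash
python3 -m pendant '[[[0,0,1],[0,0,0],1],[[0,-0.2,1],[-0.24,0.366,-0.547],1],[[0,-0.4,1],[-0.24,0.366,-0.547],1],[[0,-0.8,1],[-0.24,0.366,-0.547],1],[[0,-0.9,0.9],[-0.24,0.366,-0.547],1],[[0,-1,0],[-0.24,0.366,-0.547],1],[[0,-1,0],[-0.24,0.366,-0.547],1],[[0,-1,0],[-0.24,0.366,-0.547],1],[[0,-1,0],[-0.24,0.366,-0.547],1],[[0,-1,0],[-0.24,0.366,-0.547],1]]'
python3 rem2.py
```

```text
time: 16.43
tool_pos: [488.7, 38.5, 214.8]
tcp_rot: [-3.008, -0.377, 0.514]
contact_force: [-0.3, 0.5, -0.1]
grip_width: 91.5
finger_force: 0.0
rows 5.38 unit [-0.357  0.513 -0.78 ] shift [ 0.043 -7.449 -2.994]
```

```bash
python3 -m pendant '[[[0,-0.93,0],[-0.24,0.344,-0.523],1],[[0,-0.93,0],[-0.24,0.344,-0.523],1],[[0,-0.93,0],[-0.24,0.344,-0.523],1],[[0,-0.93,0],[-0.24,0.344,-0.523],1],[[0,-0.93,0],[-0.24,0.344,-0.523],1],[[0,-0.93,0],[-0.24,0.344,-0.523],1],[[0,-0.93,0],[-0.24,0.344,-0.523],1],[[0,-0.93,0],[-0.24,0.344,-0.523],1],[[0,0,0],[0,0,0],1],[[0,0,0],[0,0,0],1]]'
python3 rem2.py
python3 - <<'E'
from h import *
p=bot.camera_params("wrist"); a=bot.capture("wrist"); cv2.imwrite("pics/w5.png",a)
k,ax,s=np.load("clamp.npy"); 
M=np.array(p["camera_from_world"]); f=210/np.tan(np.radians(p["fovy"])/2)
for n,X in(("htop near",(-115,0,158)),("htop far",(-125,0,158)),("ttop outer",(-160.5,0,158))):
    P=k+ax*X[0]+np.array([0,0,X[2]]); c=M[:3,:3]@P+M[:3,3]; t=np.arctan2(np.hypot(*c[:2]),c[2]); d=c[:2]/np.hypot(*c[:2])*f*t; print(n,P.round(1),(d+[p["cx"],p["cy"]]).round(1))
cv2.imwrite("pics/t5.png",bot.capture("top"))
E
```

```text
time: 17.27
tool_pos: [489.4, -183.9, 213.8]
tcp_rot: [-3.139, -0.002, 0.034]
contact_force: [0.0, 1.1, -0.5]
grip_width: 91.6
finger_force: 0.0
rows 0.05 unit [-0.411  0.284 -0.866] shift [ 0.021 -0.038 -2.961]
htop near [ 489.4 -170.9  158. ] [254.9 234.1]
htop far [ 489.7 -180.9  158. ] [270.4 234.2]
ttop outer [ 490.7 -216.4  158. ] [325.5 234.3]
```

View pics/w5.png

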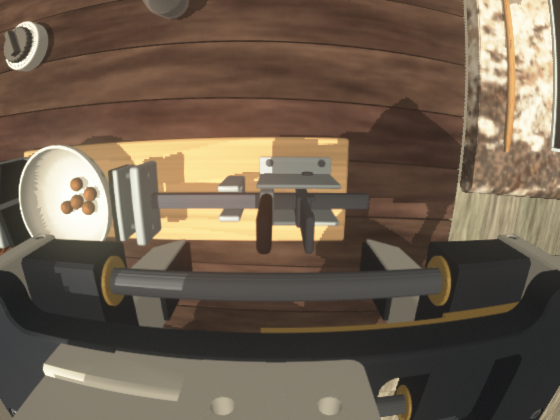

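The wrist view shows the handle top at columns 257–271 and the trigger at 296–315, both between the open fingers. The pad and jaw plates are at columns 113–157, and the five nuts are in the bowl at (78,197). The clamp pose is confirmed.

```bash
python3 -m pendant '[[[0,0.06,-0.37],[0,0,-0.05],1],[[0,0.06,-0.37],[0,0,0],1],[[0,0,-0.37],[0,0,0],1],[[0,0,-0.37],[0,0,0],1],[[0,0,-0.37],[0,0,0],1],[[0,0,-0.37],[0,0,0],1],[[0,0,-0.37],[0,0,0],1],[[0,0,-0.37],[0,0,0],1],[[0,0,0],[0,0,0],1],[[0,0,0],[0,0,0],1]]'
python3 - <<'E'
from h import *
a=bot.capture("wrist"); cv2.imwrite("pics/w6.png",a); b=bot.capture("top"); cv2.imwrite("pics/t6.png",b)
C=np.zeros((600,800,3),np.uint8); C[:380,:]=cv2.resize(a[120:310,0:400],(800,380),interpolation=cv2.INTER_CUBIC); C[380:,:440]=cv2.resize(b[225:280,240:350],(440,220),interpolation=cv2.INTER_CUBIC)
cv2.imwrite("pics/m6.png",C)
E
python3 st.py
```

```text
time: 18.2
tool_pos: [488.4, -179.6, 126.3]
tcp_rot: [-3.141, -0.002, 0.028]
contact_force: [0.1, -0.9, 0.6]
grip_width: 92.2
finger_force: 0.0
18.3 q [-0.5   0.46  1.7   0.    0.98  1.04] tcp [ 489.  -180.3  127.3] az -6.5 e 89.8 ty [ 0.028 -1.     0.001] F [ 0.  -0.2  0.2] w 91.7
```

View pics/m6.png

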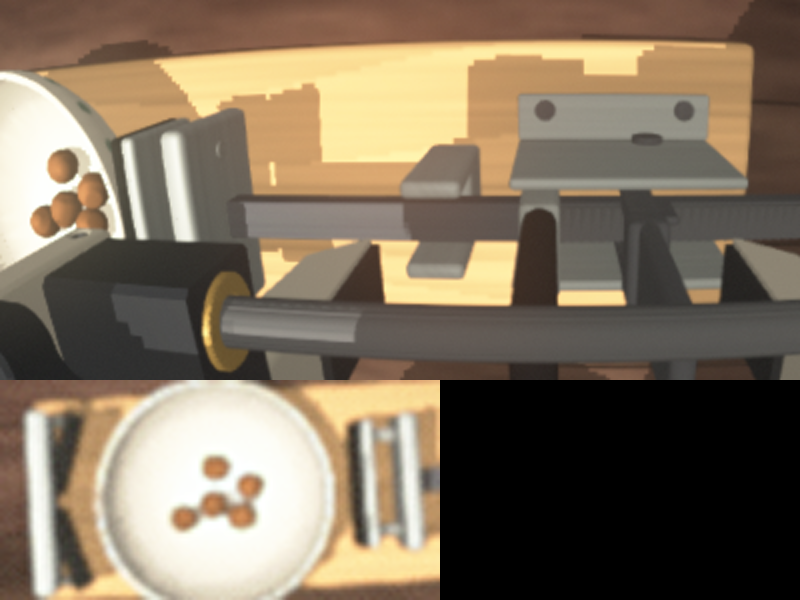

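Wrist inset: the handle is at (540,250) and the trigger at (655,250), both between the fingers. Top inset: the bowl is unobstructed and holds five nuts, with the pad at inset columns 350–378, the jaw plate at 400–422 and the V pads at 60–85. First stroke now.

```bash
cat > meas.py <<'E'
import sys
from h import *
k,ax,s=np.load("clamp.npy"); p=bot.camera_params("top")
def prof(im,z,ys,x0=-60,x1=215,st=.5):
    g=im.mean(2).astype(np.float32); xs=np.arange(x0,x1,st); out=[]
    for y in ys:
        q=np.array([proj(p,k+ax*x+s*y+[0,0,z]) for x in xs],np.float32); out.append(cv2.remap(g,q[:,0:1].copy(),q[:,1:2].copy(),cv2.INTER_CUBIC)[:,0])
    return xs,np.mean(out,0)
def peaks(xs,f,lo,hi,th=1.2):
    d=np.gradient(cv2.GaussianBlur(f[None],(0,0),2)[0],xs); r=[]
    for i in range(2,len(xs)-2):
        if lo<xs[i]<hi and abs(d[i])>th and abs(d[i])>=abs(d[i-1]) and abs(d[i])>abs(d[i+1]): r.append((round(float(xs[i]),1),round(float(d[i]),1)))
    return r
def run(im):
    xs,f=prof(im,83,np.arange(-18,19,4)); print("plates z83",peaks(xs,f,-50,60))
    xs,f=prof(im,70,np.arange(-8,9,4)); print("rim z70",peaks(xs,f,20,215))
if __name__=="__main__":
    im=cv2.imread(sys.argv[1]) if len(sys.argv)>1 else bot.capture("top")
    run(im)
    if len(sys.argv)<2: cv2.imwrite("pics/last.png",im)
E
python3 meas.py pics/t6.png
python3 -m pendant '[[[0,0,0],[0,0,0],-1],[[0,0,0],[0,0,0],-1],[[0,0,0],[0,0,0],-1],[[0,0,0],[0,0,0],-1],[[0,0,0],[0,0,0],-1],[[0,0,0],[0,0,0],-1],[[0,0,0],[0,0,0],-1],[[0,0,0],[0,0,0],-1],[[0,0,0],[0,0,0],-1],[[0,0,0],[0,0,0],-1]]'
python3 st.py; python3 meas.py
```

```text
plates z83 [(-17.5, -7.8), (-11.0, -3.1), (-4.5, 21.3), (4.0, -27.0), (10.0, 7.6), (19.0, 19.2), (25.5, -34.1), (33.0, 17.9), (42.0, 18.8), (47.0, -2.6), (51.0, 3.1)]
rim z70 [(24.0, -35.5), (32.0, 17.1), (40.0, 21.1), (45.0, -4.2), (48.5, 3.8), (80.0, -15.3), (92.0, 14.7), (99.5, -10.6), (112.5, 10.0), (119.0, -1.7), (129.0, 3.8), (154.0, -4.7), (160.0, -10.2), (166.5, 14.2), (171.5, -13.6), (185.5, -10.7), (195.5, 28.5), (207.0, -32.5)]
time: 19.13
tool_pos: [488.7, -183.2, 126.4]
tcp_rot: [3.137, -0.003, 0.027]
contact_force: [-1.2, -11.2, -6.6]
grip_width: 29.4
finger_force: 5.2
19.13 q [-0.5   0.46  1.7  -0.    0.98  1.04] tcp [ 488.7 -183.2  126.4] az -54.5 e 89.7 ty [ 0.027 -1.     0.005] F [ -1.2 -11.2  -6.6] w 29.4
plates z83 [(-14.0, -9.3), (-7.0, -2.8), (-0.5, 21.0), (8.0, -27.2), (14.0, 7.4), (23.0, 19.3), (29.5, -33.5), (37.0, 17.5), (41.5, 20.4), (47.0, -2.5), (51.0, 3.2)]
rim z70 [(22.0, 20.9), (28.0, -36.0), (39.5, 24.2), (45.0, -4.0), (49.0, 3.6), (80.0, -15.5), (91.5, 15.2), (99.5, -9.9), (113.0, 10.3), (119.5, -1.5), (129.0, 3.6), (154.0, -4.9), (160.0, -9.8), (166.5, 13.9), (172.0, -14.6), (187.0, -11.2), (195.5, 28.8), (207.0, -33.1)]
```

```bash
python3 -m pendant '[[[0,0,0],[0,0,0],-1],[[0,0,0],[0,0,0],-1],[[0,0,0],[0,0,0],-1],[[0,0,0],[0,0,0],-1],[[0,0,0],[0,0,0],-1],[[0,0,0],[0,0,0],-1],[[0,0,0],[0,0,0],-1],[[0,0,0],[0,0,0],-1],[[0,0,0],[0,0,0],-1],[[0,0,0],[0,0,0],-1]]'
python3 st.py; python3 meas.py
```

```text
time: 20.02
tool_pos: [488.6, -180.3, 126.3]
tcp_rot: [-3.141, -0.002, 0.027]
contact_force: [2.7, 4.6, -5.3]
grip_width: 18.9
finger_force: 28.5
20.02 q [-0.5   0.46  1.7   0.    0.98  1.04] tcp [ 488.6 -180.3  126.3] az 12.6 e 89.9 ty [ 0.027 -1.    -0.   ] F [ 2.7  4.6 -5.3] w 18.9
plates z83 [(-9.5, -8.8), (-2.0, -2.3), (4.0, 20.6), (12.5, -27.3), (18.0, 7.6), (27.5, 19.2), (34.0, -33.6), (41.5, 37.4), (46.5, -3.0), (51.0, 3.1)]
rim z70 [(26.0, 21.1), (32.5, -35.7), (40.0, 39.1), (45.0, -4.3), (49.0, 3.5), (80.0, -15.0), (91.5, 14.8), (99.0, -10.2), (112.5, 10.2), (120.0, -1.6), (128.5, 3.9), (153.5, -4.7), (160.0, -10.1), (166.5, 14.6), (172.0, -14.4), (185.5, -10.9), (195.5, 28.6), (207.0, -33.0)]
```

```bash
python3 -m pendant '[[[0,0,0],[0,0,0],0.4],[[0,0,0],[0,0,0],0.4],[[0,0,0],[0,0,0],0.4],[[0,0,0],[0,0,0],0.4],[[0,0,0],[0,0,0],0.4],[[0,0,0],[0,0,0],0.4],[[0,0,0],[0,0,0],0.4],[[0,0,0],[0,0,0],0.4],[[0,0,0],[0,0,0],0.4],[[0,0,0],[0,0,0],0.4]]'
python3 -m pendant '[[[0,0,0],[0,0,0],-1],[[0,0,0],[0,0,0],-1],[[0,0,0],[0,0,0],-1],[[0,0,0],[0,0,0],-1],[[0,0,0],[0,0,0],-1],[[0,0,0],[0,0,0],-1],[[0,0,0],[0,0,0],-1],[[0,0,0],[0,0,0],-1],[[0,0,0],[0,0,0],-1],[[0,0,0],[0,0,0],-1]]'
python3 meas.py
```

```text
time: 20.9
tool_pos: [488.6, -180.7, 126.5]
tcp_rot: [3.141, -0.003, 0.027]
contact_force: [0.7, -0.2, 0.6]
grip_width: 64.1
finger_force: 0.0
time: 21.73
tool_pos: [488.6, -180.2, 126.3]
tcp_rot: [-3.141, -0.002, 0.027]
contact_force: [1.6, 2.6, -2.9]
grip_width: 18.7
finger_force: 28.6
plates z83 [(-4.0, -7.7), (5.0, -2.5), (11.0, 21.0), (19.0, -26.7), (25.0, 7.1), (33.5, 18.0), (39.5, -33.4), (44.5, 32.8), (53.0, 3.3)]
rim z70 [(23.5, 6.9), (32.5, 20.8), (38.5, -34.9), (43.0, 34.1), (47.5, -1.6), (51.0, 4.1), (61.5, 1.2), (84.5, -16.8), (97.0, 12.1), (102.0, -8.0), (114.5, 11.9), (121.0, -2.4), (131.0, 3.9), (162.5, -10.2), (169.5, 15.6), (174.5, -15.9), (186.0, -10.9), (195.5, 29.1), (207.0, -32.8)]
```

```bash
python3 -m pendant '[[[0,0,0],[0,0,0],0.4],[[0,0,0],[0,0,0],0.4],[[0,0,0],[0,0,0],0.4],[[0,0,0],[0,0,0],0.4],[[0,0,0],[0,0,0],0.4],[[0,0,0],[0,0,0],0.4],[[0,0,0],[0,0,0],0.4],[[0,0,0],[0,0,0],0.4],[[0,0,0],[0,0,0],0.4],[[0,0,0],[0,0,0],0.4]]'
python3 -m pendant '[[[0,0,0],[0,0,0],-1],[[0,0,0],[0,0,0],-1],[[0,0,0],[0,0,0],-1],[[0,0,0],[0,0,0],-1],[[0,0,0],[0,0,0],-1],[[0,0,0],[0,0,0],-1],[[0,0,0],[0,0,0],-1],[[0,0,0],[0,0,0],-1],[[0,0,0],[0,0,0],-1],[[0,0,0],[0,0,0],-1]]'
python3 meas.py
python3 - <<'E'
from h import *
b=cv2.imread("pics/last.png"); cv2.imwrite("pics/m7.png",cv2.resize(b[225:285,240:350],(800,436),interpolation=cv2.INTER_CUBIC))
E
```

```text
time: 22.62
tool_pos: [488.6, -180.7, 126.5]
tcp_rot: [3.141, -0.003, 0.027]
contact_force: [-0.1, -0.3, -0.7]
grip_width: 64.1
finger_force: 0.0
time: 23.45
tool_pos: [488.6, -180.2, 126.2]
tcp_rot: [-3.141, -0.002, 0.027]
contact_force: [1.1, 3.3, -4.7]
grip_width: 18.5
finger_force: 28.6
plates z83 [(3.0, -8.5), (11.5, -2.6), (17.5, 21.0), (26.0, -27.0), (31.0, 6.2), (40.0, 19.5), (46.0, -34.8), (51.0, 33.9), (59.5, 3.0)]
rim z70 [(24.5, -27.3), (30.0, 6.5), (39.0, 20.9), (45.0, -35.8), (49.5, 34.2), (57.5, 3.4), (90.5, -15.2), (102.5, 17.1), (108.5, -10.0), (121.5, 10.2), (127.0, -2.9), (137.5, 4.6), (167.0, -10.9), (175.5, 14.7), (181.0, -15.1), (185.5, -11.7), (195.5, 28.7), (207.0, -32.6)]
```

View pics/m7.png

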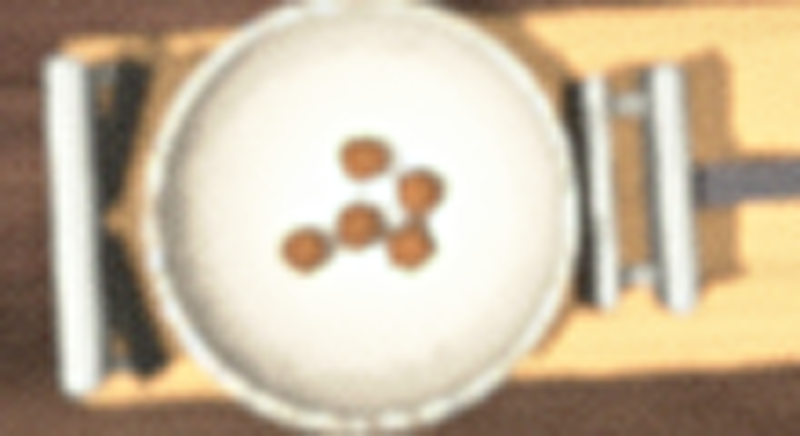

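The crop shows the bowl pushed along by the pad, with its rim about 6–7 mm short of seating in the V pads at columns 110–160. The five nuts are in it, and the pad-to-jaw-plate gap has barely changed.

```bash
python3 -m pendant '[[[0,0,0],[0,0,0],0.4],[[0,0,0],[0,0,0],0.4],[[0,0,0],[0,0,0],0.4],[[0,0,0],[0,0,0],0.4],[[0,0,0],[0,0,0],0.4],[[0,0,0],[0,0,0],0.4],[[0,0,0],[0,0,0],0.4],[[0,0,0],[0,0,0],0.4],[[0,0,0],[0,0,0],0.4],[[0,0,0],[0,0,0],0.4]]'
python3 -m pendant '[[[0,0,0],[0,0,0],-0.4],[[0,0,0],[0,0,0],-0.4],[[0,0,0],[0,0,0],-0.45],[[0,0,0],[0,0,0],-0.5],[[0,0,0],[0,0,0],-0.52],[[0,0,0],[0,0,0],-0.55],[[0,0,0],[0,0,0],-0.57],[[0,0,0],[0,0,0],-0.57],[[0,0,0],[0,0,0],-0.57],[[0,0,0],[0,0,0],-0.57]]'
python3 meas.py
```

```text
time: 24.33
tool_pos: [488.6, -180.7, 126.5]
tcp_rot: [3.141, -0.003, 0.027]
contact_force: [0.5, 0.2, -1.1]
grip_width: 64.2
finger_force: 0.0
time: 25.17
tool_pos: [488.6, -180.8, 126.3]
tcp_rot: [3.141, -0.003, 0.027]
contact_force: [1.6, -1.9, -6.5]
grip_width: 19.8
finger_force: 11.4
plates z83 [(9.0, -8.1), (17.0, -2.2), (23.5, 21.3), (32.0, -26.6), (37.5, 6.5), (46.0, 20.2), (51.5, -35.4), (57.0, 33.5)]
rim z70 [(22.0, 24.9), (30.5, -27.1), (36.0, 6.0), (44.5, 17.7), (50.5, -32.4), (55.5, 31.2), (62.0, 2.7), (68.5, 1.2), (96.0, -17.0), (108.0, 16.3), (114.5, -14.5), (123.0, 5.9), (127.0, 8.1), (133.0, -1.7), (143.0, 4.8), (173.0, -8.6), (181.0, 10.0), (186.0, -20.8), (195.5, 28.7), (207.0, -33.3)]
```

```bash
python3 -m pendant '[[[0,0,0],[0,0,0],0.4],[[0,0,0],[0,0,0],0.4],[[0,0,0],[0,0,0],0.4],[[0,0,0],[0,0,0],0.4],[[0,0,0],[0,0,0],0.4],[[0,0,0],[0,0,0],0.4],[[0,0,0],[0,0,0],0.4],[[0,0,0],[0,0,0],0.4],[[0,0,0],[0,0,0],0.4],[[0,0,0],[0,0,0],0.4]]'
python3 meas.py
python3 -m pendant '[[[0,0,0],[0,0,0],0],[[0,0,0],[0,0,0],-0.1],[[0,0,0],[0,0,0],-0.2],[[0,0,0],[0,0,0],-0.25],[[0,0,0],[0,0,0],-0.3],[[0,0,0],[0,0,0],-0.33],[[0,0,0],[0,0,0],-0.35],[[0,0,0],[0,0,0],-0.35],[[0,0,0],[0,0,0],-0.35],[[0,0,0],[0,0,0],-0.35]]'
python3 meas.py
```

```text
time: 26.05
tool_pos: [488.6, -180.7, 126.5]
tcp_rot: [3.141, -0.003, 0.027]
contact_force: [-0.7, -0.1, -0.2]
grip_width: 64.3
finger_force: 0.0
plates z83 [(8.5, -8.1), (17.5, -2.8), (23.5, 20.9), (32.0, -26.4), (37.5, 6.6), (46.0, 20.7), (51.5, -35.1), (57.0, 33.7)]
rim z70 [(22.0, 24.5), (30.5, -26.9), (36.0, 6.1), (44.5, 18.5), (50.5, -32.5), (55.5, 31.9), (62.0, 2.5), (68.5, 1.3), (96.5, -16.8), (108.0, 15.8), (114.0, -14.2), (121.5, 5.6), (127.0, 8.2), (132.5, -1.9), (143.0, 5.0), (172.0, -8.8), (181.0, 9.8), (186.0, -20.8), (195.5, 28.4), (207.0, -32.7)]
time: 26.93
tool_pos: [488.7, -183.7, 126.3]
tcp_rot: [3.136, -0.003, 0.027]
contact_force: [-1.0, -12.5, -6.4]
grip_width: 29.8
finger_force: 5.9
plates z83 [(11.0, -8.3), (19.5, -2.7), (26.0, 21.4), (34.5, -27.4), (39.5, 6.3), (47.0, 18.9), (52.5, -34.3), (57.5, 33.0)]
rim z70 [(24.5, 25.0), (33.0, -27.2), (38.5, 5.6), (46.0, 21.5), (51.5, -35.6), (56.0, 31.6), (64.0, 3.5), (98.0, -18.2), (109.0, 17.3), (115.5, -12.0), (127.5, 9.6), (133.5, -2.8), (143.5, 5.6), (172.5, -8.8), (181.5, 4.9), (187.0, -18.6), (195.5, 28.8), (207.0, -32.9)]
```

```bash
cat > gap.py <<'E'
from meas import *
def sub(xs,f,c,sg):
    d=np.gradient(cv2.GaussianBlur(f[None],(0,0),6)[0],xs)*sg; m=np.where(abs(xs-c)<3.5)[0]; i=m[np.argmax(d[m])]
    a,b,e=d[i-4],d[i],d[i+4]; return xs[i]+.8*.5*(a-e)/(a-2*b+e)
def edges(im,j):
    xs,f=prof(im,83,np.arange(-18,19,3),-20+j,45+j,.2)
    return np.array([sub(xs,f,c+j,g) for c,g in((-4.5,1),(4,-1),(19,1),(25.5,-1))])
if __name__=="__main__":
    e0=edges(cv2.imread("pics/t6.png"),0); e=None
    import sys
    A=np.mean([bot.capture("top") for _ in range(3)],0).astype(np.float32)
    j=0
    # coarse jaw guess from argument
    J=float(sys.argv[1]); xs,f=prof(A,83,np.arange(-18,19,3),-20+J,45+J,.2)
    D=J-float(sys.argv[2])
    E=np.array([sub(xs,f,-4.5+J,1),sub(xs,f,4+J,-1),sub(xs,f,19+D,1),sub(xs,f,25.5+D,-1)])
    d=E-e0; print("jaw",d[:2].round(2),"pad",d[2:].round(2),"compression",(d[:2].mean()-d[2:].mean()).round(2))
E
python3 gap.py 30.5 2.8
```

```text
jaw [30.36 30.3 ] pad [27.63 27.07] compression 2.98
```

```bash
python3 -m pendant '[[[0,0,0],[0,0,0],-0.37],[[0,0,0],[0,0,0],-0.38],[[0,0,0],[0,0,0],-0.39],[[0,0,0],[0,0,0],-0.4],[[0,0,0],[0,0,0],-0.42],[[0,0,0],[0,0,0],-0.43],[[0,0,0],[0,0,0],-0.44],[[0,0,0],[0,0,0],-0.44],[[0,0,0],[0,0,0],-0.44],[[0,0,0],[0,0,0],-0.44]]'
python3 gap.py 31.5 3.8
```

```text
time: 27.97
tool_pos: [488.7, -183.6, 126.2]
tcp_rot: [3.137, -0.003, 0.027]
contact_force: [-0.1, -12.9, -6.7]
grip_width: 25.8
finger_force: 7.1
jaw [31.53 31.35] pad [27.71 27.17] compression 3.99
```

```bash
python3 -m pendant '[[[0,0,0],[0,0,0],-0.45],[[0,0,0],[0,0,0],-0.46],[[0,0,0],[0,0,0],-0.47],[[0,0,0],[0,0,0],-0.48],[[0,0,0],[0,0,0],-0.485],[[0,0,0],[0,0,0],-0.485],[[0,0,0],[0,0,0],-0.485],[[0,0,0],[0,0,0],-0.485],[[0,0,0],[0,0,0],-0.485],[[0,0,0],[0,0,0],-0.485]]'
python3 gap.py 32 4.5; python3 meas.py
python3 - <<'E'
from h import *
a=bot.capture("top"); b=bot.capture("scene"); w=bot.capture("wrist")
C=np.zeros((600,800,3),np.uint8); C[:300,:400]=cv2.resize(a[215:290,150:350][:, 50:150],(400,300),interpolation=cv2.INTER_CUBIC); C[:300,400:]=cv2.resize(b,(400,300)); C[300:,:400]=cv2.resize(w,(400,300)); C[300:,400:]=cv2.resize(a,(400,300))
cv2.imwrite("pics/m9.png",C)
E
```

```text
time: 28.95
tool_pos: [488.7, -182.6, 126.2]
tcp_rot: [3.138, -0.003, 0.027]
contact_force: [-1.3, -7.6, -6.6]
grip_width: 23.8
finger_force: 9.9
jaw [32.37 32.33] pad [27.74 27.24] compression 4.86
plates z83 [(12.5, -9.1), (21.5, -3.5), (28.0, 21.4), (36.5, -27.2), (47.0, 19.1), (52.5, -33.2), (58.0, 32.3)]
rim z70 [(26.5, 25.4), (35.0, -27.4), (40.5, 5.5), (46.0, 21.6), (51.5, -35.4), (56.5, 30.2), (64.0, 3.8), (98.0, -19.1), (109.0, 17.5), (115.5, -12.4), (127.5, 10.5), (133.5, -3.1), (144.0, 5.6), (169.5, -8.5), (172.0, -8.3), (182.0, 5.4), (187.5, -18.5), (195.5, 28.9), (207.0, -32.9)]
```

View pics/m9.png

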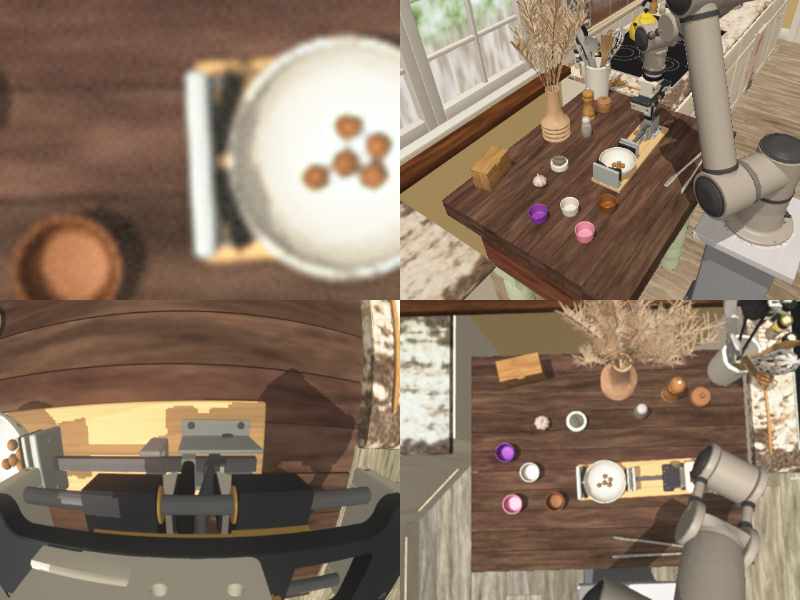

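The pictures show the bowl seated against the V pads with five nuts in it. The ramekin is upright at (530,471), the other things are undisturbed, and the fingers are squeezing the handle and trigger. Pad compression measures about 4.9 mm of 14, so I'm handing in.

```bash
python3 -c "
from plant import bot
print(bot.close_job())"
```

```text
the job is handed in; nothing more can be done
None
```

I handed the job in at about 29 s: all five nuts are in the bowl, the ramekin is back upright, and the bowl is gripped against the far jaw with the pad's springs measured about 4.9 mm in (of 14 mm), the trigger still held squeezed.

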